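# Tuck next week's pill strip under the rack's weighted arm

## Robot

A 6-joint arm with a two-finger parallel gripper is mounted at the origin on the work surface. World frame = base frame: x ahead of the robot, y to its left, z up, the work surface at z = 0. Lengths are in m, angles in rad, forces in N, time in s.
With the tool pointing down it reaches from about 0.35 to 1 m from the base axis. Payload 7.1 kg.
Tool frame: the origin (TCP) lies between the finger pads; the fingertips stand 22 mm ahead of it and the grasp point (between the pads) lies 3 mm ahead of it; z points along the fingers, y is the line along which they close (so a half turn about z gives the same grasp; the last joint's range is limited). The gripper opens to 85 mm and grips with 20 to 120 N. Pads are 22 mm wide; open, the fingers measure 114 mm over their backs; the gripper's body (76 mm by 85 mm) begins 54 mm behind the grasp point. The pads swing forward as they close: fully open they stand 13 mm farther back than shut.
Start: joints at [-1.288, 0.423, 1.63, -0, 1.089, -0.019], TCP at [0.186, -0.597, 0.253] pointing down, gripper open.
Joint ranges: [-3, 3], [-0.9, 2.11], [0.09, 2.58], [-1.31, 4.45], [0.11, 2.69], [-2.54, 2.54]. Speed limits (rad/s): [2.39, 2.39, 3.01, 3.14, 3.14, 3.14].

## Interface

Orientations are given as a rotation vector (axis times angle).
In Python, from rig import manip gives the robot as it stands. The module is installed in compiled form; this text tells all that it offers. Calls block until the motion is done:
- manip.move_to(position, orientation): joint-space move of the TCP to a pose.
- manip.servo_line(position, orientation=None, rate=0.15): straight line of the TCP; orientation=None keeps the orientation; rate is the mean speed in m/s.
- manip.set_joints(angles): joint-space move.
- manip.command_gripper(opening, f_grip=None): finger opening in m; f_grip is the grip in N (None keeps the last); returns when the fingers have stopped.
- manip.hold(seconds).
- manip.solve_ik(position, orientation): joint angles nearest the present ones, or None.
- manip.camera(name): name is "scene" or "top" or "wrist"; returns a dict with "image" (480x640x3 uint8, red, green, blue), "fx", "fy", "cx", "cy" (pixels), "cam_to_world" (4x4, takes a point from camera to world coordinates); the wrist camera has in their place "mount" (4x4, takes a point from camera to tool coordinates, whose origin is the TCP and whose axes are the flange's). Camera axes: x right, y down, z forward; pixel columns grow to the right and rows downward; lengths in m; the calibration is good to about 2 mm. A picture is of the moment at which its call begins: read the wrist's pose just before it. There is no depth.
A pose or a line that the arm cannot do raises manip.IKError and nothing moves.
- manip.sign_off(): hands the job in; it is judged then, once.
Readings, each from a call of its own:
- manip.get_time(): time.
- manip.get_joint_positions(): joint angles.
- manip.get_joint_vel(): joint speeds.
- manip.get_tau(): joint torques, N m.
- manip.get_position(): TCP position.
- manip.get_ee_rot(): TCP orientation.
- manip.get_contact_force(): force on the tool from outside, world axes, zero at the start.
- manip.get_torque(): the same for the moment, N m.
- manip.get_width(): finger opening in m.
- manip.get_grip_force(): force on a finger pad.
Only numpy, scipy, OpenCV 4.12 (cv2) and the standard library are available. Lean on these libraries where they do the work, as an engineer would, in place of code of your own. Each camera call takes 0.05 s, during which the arm holds its last target. There are 200 camera calls.

## Task

Next week's pills are in the yellow strip: tuck it into the pill-strip rack, flat and flaps up on top of the white pile and under the weighted arm (it slides in end-first from the open front), so that it lies squarely over the pile with its ends level with the white strips, and let go so that the arm holds it down. The blue strip is this week's, so leave it lying where it is.

Things in the scene. Friction and masses are not known exactly. Their poses are not given: they have to be found in the camera images.
- strip_yellow: Yellow weekly pill strip, a closed flat plastic box with seven small flip lids in a row: 140 mm long (its x), 34 mm wide (its y), 14 mm thick (z up), about 70 g; both ends alike. It lies flat on the tiles; grip it across its 34 mm width. Origin at the centre of its underside.
- strip_blue: Blue weekly pill strip, same shape and size as the yellow one, lying flat on the tiles on the other side of the rack; not to be disturbed. Origin at the centre of its underside.
- rack: Fixed wooden rack, base 62 mm wide, with a pile of two white strips (fixed, same outline, long side along rack x; top at z 34 mm) and a steel arm hinged behind it. Origin under the pile's middle on the tiles; x points from the open front (robot side) to the hinge. Pile x -70 to 70, y -17 to 17 mm; nothing beside it. Two pins at x 78 mm, behind the pile, stop a strip pushed 8 mm too far.
- hold_arm (a joint): Hinge (rack x 125, z 58 mm) of the 22 mm wide arm on y 0, rad: 0 = nose on pile at rack x 30 mm, grows as it rises; 0.15 with one more strip under. Red weight over the nose, top z 66 mm, bears down with about 1.5 N. A lip slopes up at 24 deg from the nose to its tip at x -17, z 54 mm: a strip pushed along the pile top towards +x (a few N) runs under it and lifts the arm.
Not all that is in view belongs to the job. Several things look just like the strip_yellow: the one meant starts farthest from the robot's base. Of the things that look like the rack, take the one that is farthest from the robot's base at the start.

How it is judged:
At the end, for the whole second after the job is handed in: Yellow strip at rest on the white pile, flat (0.1 rad), underside within 4 mm of the pile top, centre within 15 mm lengthwise and 12 mm sideways of the pile's, long side within 10 degrees, arm resting on it (hinge 0.10 to 0.20 rad); blue strip within 20 mm of its start (x of strip_yellow in the frame of rack between -0.015 and 0.015 m and y of strip_yellow in the frame of rack between -0.012 and 0.012 m and z of strip_yellow in the frame of rack between 0.03 and 0.038 m and angle between the x axis of strip_yellow and the x axis of rack, either way round below 0.175 rad and angle between strip_yellow's own z axis and vertical below 0.1 rad and value of joint hold_arm between 0.1 and 0.2 rad and linear speed of strip_yellow below 0.02 m/s and distance of strip_blue from where it was at the start of the episode below 0.02 m); the robot touches nothing.
It fails at once if the blue strip is shifted by more than 20 mm (distance of strip_blue from where it was at the start of the episode above 0.02 m).
It also fails if it takes over 45 s, if anything falls off the work surface, if the arm or the gripper's body presses on something with over 40 N, if the wrist force passes 120 N, or if a joint passes its speed limit or range.

## Working session

There is one attempt and no reset: what is moved stays moved. The work goes in short steps, each a Python script; the robot and the scene stay as the last script left them, time stands still between calls to the robot, and variables do not carry over. Pictures are saved under pics/ and viewed, at most 10 in all, crops included, and the job is handed in when it is done.

```bash
mkdir -p pics; python3 - <<'E'
from rig import manip
import cv2,numpy as np
for n in("top","scene"):
    c=manip.camera(n); cv2.imwrite(f"pics/{n}0.png",c["image"][...,::-1])
    print(n,c["fx"],c["fy"],c["cx"],c["cy"],np.round(c["cam_to_world"],4).tolist())
print(np.round(manip.camera("wrist")["mount"],4).tolist(),manip.get_ee_rot(),manip.get_time())
E
```

```text
top 524.4629935920235 524.4629935920235 324.9394379020159 240.5353362387898 [[-0.0166, -0.9976, 0.0673, 0.4096], [-0.9998, 0.0169, 0.0038, -0.0045], [-0.0049, -0.0672, -0.9977, 1.2703], [0.0, 0.0, 0.0, 1.0]]
scene 462.86867779407004 462.86867779407004 322.21284042461315 241.01954981336743 [[0.7816, 0.4531, -0.4287, 0.8739], [0.6238, -0.5624, 0.5428, -0.4605], [0.0049, -0.6917, -0.7222, 0.6556], [0.0, 0.0, 0.0, 1.0]]
[[0.0007, -0.9549, -0.2969, 0.076], [1.0, 0.0007, 0.0, 0.0012], [0.0002, -0.2969, 0.9549, -0.1206], [0.0, 0.0, 0.0, 1.0]] [-3.10471788e+00 -4.72142188e-01  2.34828799e-04] 0.15
```

View pics/top0.png

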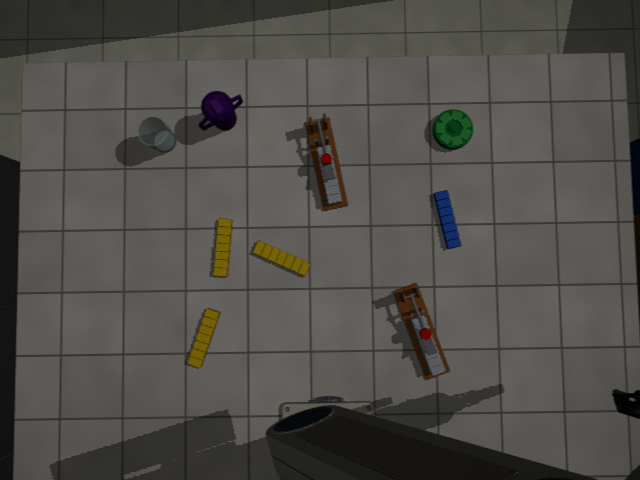

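View pics/scene0.png

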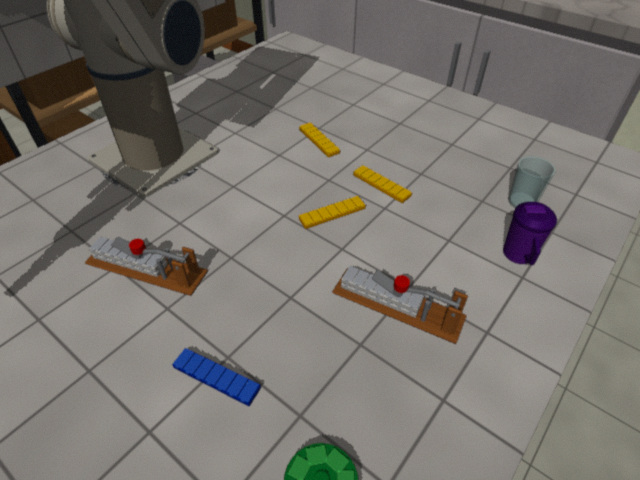

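The top view shows three yellow strips at about (222,248), (281,258) and (203,338), racks at (326,165) and (421,335), and the blue strip at (447,220). The far rack is the one at (326,165), with its open front at the lower end. Next I compute positions and enlarge that rack.

```bash
cat > h.py <<'E'
from rig import manip
import cv2,numpy as np
from scipy.spatial.transform import Rotation as R
def ray(c,T,uv,z):
    uv=np.atleast_2d(np.array(uv,float))
    d=np.c_[(uv[:,0]-c["cx"])/c["fx"],(uv[:,1]-c["cy"])/c["fy"],np.ones(len(uv))]@T[:3,:3].T
    return T[:3,3]+d*((z-T[2,3])/d[:,2])[:,None]
def wristT(c,p,r):
    T=np.eye(4);T[:3,:3]=R.from_rotvec(r).as_matrix();T[:3,3]=p
    return T@c["mount"]
def wrist():
    p,r=manip.get_position(),manip.get_ee_rot(); c=manip.camera("wrist"); return c,wristT(c,p,r)
def yellow(c,T,z,lo=(20,120,80),hi=(35,255,255)):
    m=cv2.inRange(cv2.cvtColor(c["image"],cv2.COLOR_RGB2HSV),lo,hi)
    m=cv2.morphologyEx(m,cv2.MORPH_CLOSE,np.ones((5,5)))
    out=[]
    for k in cv2.findContours(m,0,2)[0]:
        if cv2.contourArea(k)<300: continue
        P=ray(c,T,k[:,0],z)[:,:2].astype(np.float32)
        b=cv2.boxPoints(cv2.minAreaRect(P)); e=[b[1]-b[0],b[2]-b[1]]
        l=max(e,key=np.linalg.norm); out.append((b.mean(0),np.arctan2(l[1],l[0])%np.pi,sorted(map(np.linalg.norm,e))))
    return out
def down(a): # tool down, tool y axis along world angle a+90deg => tool x along a
    x=np.array([np.cos(a),np.sin(a),0]);z=np.array([0,0,-1.]);return R.from_matrix(np.c_[x,np.cross(z,x),z]).as_rotvec()
E
python3 - <<'E'
from h import *
c=manip.camera("top");T=c["cam_to_world"]
for o in yellow(c,T,.012,lo=(18,120,80)): print(o,np.hypot(*o[0]))
for p in [(326,159),(421,335)]: print(ray(c,T,p,.05))
print(ray(c,T,[(319,123),(335,207)],.03), ray(c,T,(447,220),.01))
im=c["image"][105:220,280:370,::-1]; cv2.imwrite("pics/rack.png",cv2.resize(im,None,fx=5,fy=5,interpolation=2))
E
```

```text
(array([0.2685994 , 0.29382947], dtype=float32), np.float32(2.7916), [np.float32(0.036889292), np.float32(0.138575)]) 0.39809722
(array([0.45531985, 0.10542442], dtype=float32), np.float32(1.1332544), [np.float32(0.033235565), np.float32(0.13901259)]) 0.46736547
(array([0.48365074, 0.24679148], dtype=float32), np.float32(3.0509913), [np.float32(0.035069477), np.float32(0.1384608)]) 0.54297704
[[ 0.68448698 -0.00556695  0.05      ]]
[[ 0.27030658 -0.21734367  0.05      ]]
[[ 0.77703437  0.00978967  0.03      ]
 [ 0.57290572 -0.02506435  0.03      ]] [[ 0.53931623 -0.29491322  0.01      ]]
```

View pics/rack.png

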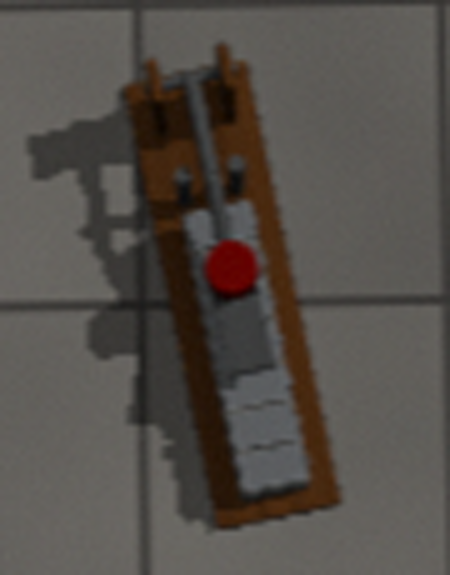

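```bash
python3 - <<'E'
from h import *
manip.move_to([.655,-.012,.27],down(.17))
c,T=wrist(); cv2.imwrite("pics/wr.png",c["image"][...,::-1]); np.savez("wr.npz",T=T,**{k:c[k] for k in("fx","fy","cx","cy")})
manip.move_to([.484,.247,.27],down(-.09))
c,T=wrist(); cv2.imwrite("pics/wy.png",c["image"][...,::-1])
for o in yellow(c,T,.012,lo=(18,120,80)): print(o)
print(manip.get_time(),manip.get_position())
E
```

```text
(array([0.27122653, 0.29136428], dtype=float32), np.float32(2.7996247), [np.float32(0.034462053), np.float32(0.13753468)])
(array([0.45300353, 0.1055245 ], dtype=float32), np.float32(1.1362008), [np.float32(0.034140907), np.float32(0.14014222)])
(array([0.48106134, 0.24626471], dtype=float32), np.float32(3.0551734), [np.float32(0.03420065), np.float32(0.13798034)])
4.1333 [0.4848615  0.24634642 0.27008666]
```

View pics/wr.png

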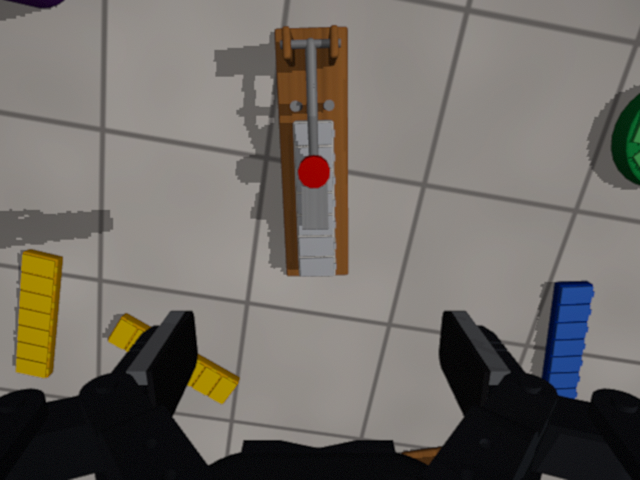

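View pics/wy.png

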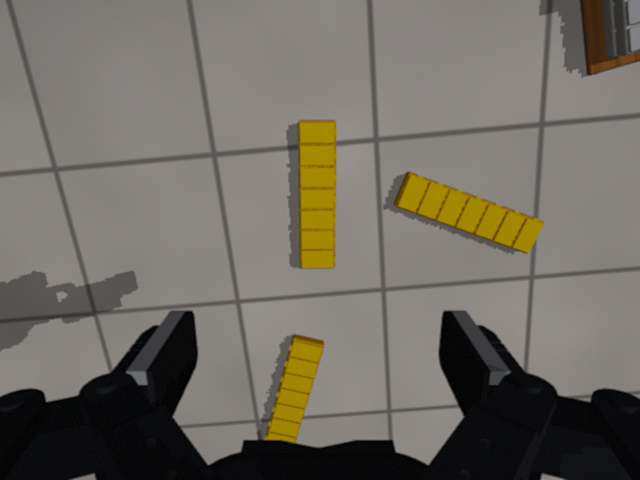

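The yellow strip is found cleanly at columns 299–336, rows 121–268. In the other view the rack is at columns 275–348, rows 27–275, so I enlarge it to read the pile's corners.

```bash
python3 -c "
import cv2
im=cv2.imread('pics/wr.png')
a=cv2.resize(im[95:185,265:365],None,fx=4,fy=4,interpolation=2);b=cv2.resize(im[200:290,265:365],None,fx=4,fy=4,interpolation=2)
cv2.imwrite('pics/wr2.png',cv2.hconcat([a,b]))"
```

```text
(no output)
```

View pics/wr2.png

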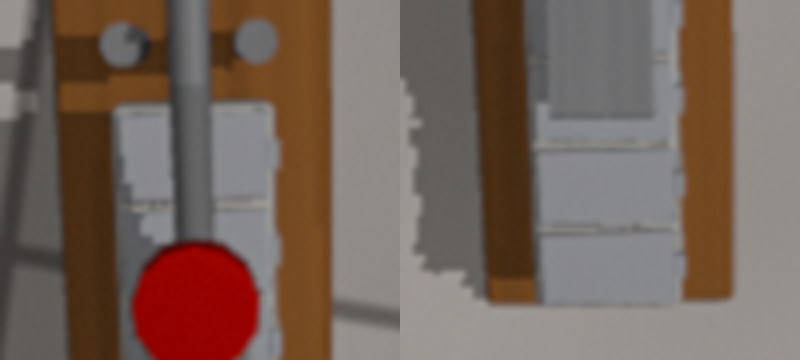

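```bash
python3 - <<'E'
from h import *
c=np.load("wr.npz")
P=ray(c,c["T"],[(293.75,120.75),(333.5,120.75),(300,275.5),(335.5,275.75)],.034)[:,:2]
print(P.round(4),np.linalg.norm(P[0]-P[2]),np.linalg.norm(P[0]-P[1]),np.linalg.norm(P[2]-P[3]))
d=P[:2].mean(0)-P[2:].mean(0); print(P.mean(0),np.arctan2(d[1],d[0]))
# base edges/pins check
print(ray(c,c["T"],[(296,105.5),(329,105.5)],.04))
# pick
a=3.0552-np.pi; ctr=np.array([.481,.2463]); u=np.array([np.cos(a),np.sin(a)]); g=ctr-.047*u
manip.command_gripper(.06,60)
manip.move_to([*g,.1],down(a)); manip.servo_line([*g,.026])
w=manip.command_gripper(.0,50); print(manip.get_width(),manip.get_grip_force(),manip.get_position(),manip.get_contact_force())
manip.servo_line([*g,.15])
cc,T=wrist(); cv2.imwrite("pics/g.png",cc["image"][...,::-1])
print(manip.get_width(),manip.get_position(),manip.get_time())
E
```

```text
[[ 0.7158  0.0164]
 [ 0.7213 -0.0159]
 [ 0.5807 -0.0102]
 [ 0.586  -0.0425]] 0.13766397313727 0.03276696415313893 0.03274672640073274
[ 0.65094342 -0.01306378] 0.19427203222110617
[[ 0.72798144  0.01610115  0.04      ]
 [ 0.73244907 -0.009987    0.04      ]]
0.032717499380778864 49.54098165035248 [0.43503242 0.25082646 0.02738911] [-1.03707814 -0.42548825  7.53548791]
0.03156451613858826 [0.43356456 0.25001395 0.14912604] 7.275
```

View pics/g.png

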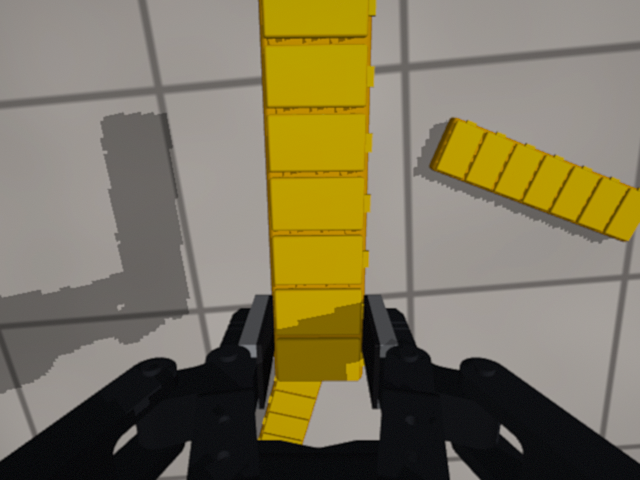

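The strip is held near its end, with the near end at row 380 and seams at rows 337, 288, 234, 173, 111 and 39. I use PnP on these points to check its attitude in the grip.

```bash
python3 - <<'E'
from h import *
c,T=wrist(); p=manip.get_position()
D=[(-70,380,277,361),(-50,337,275,361),(-30,288,274,362),(-10,234,272,363),(10,173,269,364),(30,111,265.5,366),(50,38,262,369)]
for w in(.033,.034):
    o=[];i=[]
    for x,r,l,rr in D: o+=[(x/1e3,w/2,0),(x/1e3,-w/2,0)]; i+=[(l,r),(rr,r)]
    K=np.array([[c["fx"],0,c["cx"]],[0,c["fy"],c["cy"]],[0,0,1]])
    ok,rv,tv=cv2.solvePnP(np.array(o),np.array(i,float),K,None)
    M=T[:3,:3]@cv2.Rodrigues(rv)[0]; t=T[:3,:3]@tv[:,0]+T[:3,3]
    pr=cv2.projectPoints(np.array(o),rv,tv,K,None)[0][:,0]
    print("ctr",t.round(4),"x",M[:,0].round(3),"z",M[:,2].round(3),"tcp",p.round(4),"res",np.abs(pr-i).max())
print(R.from_rotvec(manip.get_ee_rot()).as_matrix().round(3))
E
```

```text
ctr [0.4785 0.2454 0.1329] x [ 0.997 -0.077  0.002] z [-0.     0.025  1.   ] tcp [0.4336 0.25   0.149 ] res 3.4660363248117108
ctr [0.4784 0.2454 0.1318] x [ 0.997 -0.076 -0.011] z [0.014 0.037 0.999] tcp [0.4336 0.25   0.149 ] res 4.943160136109498
[[ 0.996 -0.086 -0.002]
 [-0.086 -0.996 -0.001]
 [-0.002  0.001 -1.   ]]
```

```bash
cat >> h.py <<'E'
O=np.array([.651,-.0130]);A=.194;U=np.array([np.cos(A),np.sin(A)]);OFF=.046
def at(x,z,y=0): return [*(O+(x-OFF)*U+y*np.array([-U[1],U[0]])),z]
E
python3 - <<'E'
from h import *
manip.move_to(at(-.16,.15),down(A)); manip.servo_line(at(-.16,.0635))
manip.servo_line(at(-.10,.0635),rate=.08)
c,T=wrist(); cv2.imwrite("pics/in.png",c["image"][...,::-1])
c=manip.camera("scene"); cv2.imwrite("pics/ins.png",cv2.resize(c["image"][230:360,290:490,::-1],None,fx=4,fy=4))
print(manip.get_contact_force(),manip.get_position(),at(-.1,.0635),manip.get_time())
E
```

```text
[-0.50806944 -0.05771398 -0.28473782] [ 0.50701007 -0.04117091  0.06337283] [np.float64(0.5077388219528461), np.float64(-0.04114666702367565), 0.0635] 10.2083
```

View pics/in.png

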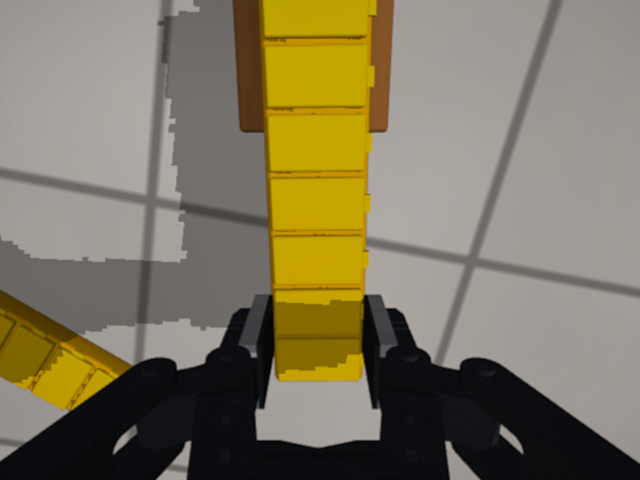

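View pics/ins.png

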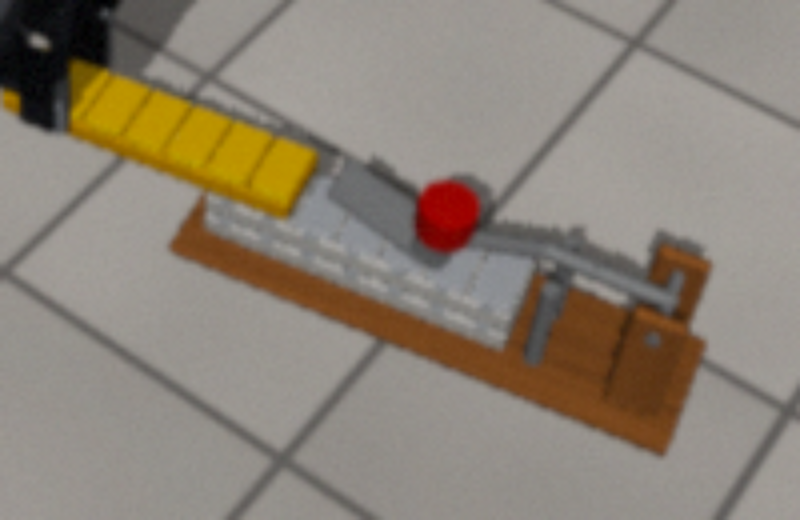

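The front end is over the pile below the lip, and the strip looks aligned to within about 2 mm. I push it in with a small correction to the left, watching the force.

```bash
python3 - <<'E'
from h import *
for x in(-.08,-.06,-.04,-.02,-.01,0):
    manip.servo_line(at(x,.0630,.0015),rate=.05)
    print(x,manip.get_contact_force().round(1),(np.array(manip.get_position())-at(x,.063,.0015)).round(4),round(manip.get_width(),4))
    if np.abs(manip.get_contact_force()).max()>25: break
c,T=wrist(); cv2.imwrite("pics/e.png",c["image"][...,::-1])
c=manip.camera("scene"); s=cv2.resize(c["image"][230:360,290:490,::-1],None,fx=4,fy=4)[:, :]
w=cv2.imread("pics/e.png"); cv2.imwrite("pics/e2.png",cv2.hconcat([cv2.resize(s,(400,260)),cv2.resize(w[:],(347,260))]))
print(manip.get_time())
E
```

```text
-0.08 [0.4 0.6 0. ] [ 0.      0.0001 -0.0001] 0.0324
-0.06 [-0.3 -0.  -1.1] [ 0.0005  0.0001 -0.    ] 0.0321
-0.04 [ 0.5 -0.  -2.2] [0.001  0.0001 0.0002] 0.0326
-0.02 [ 1.2 -0.2 -2.3] [0.0006 0.0001 0.    ] 0.0322
-0.01 [ 0.8 -0.5 -1.9] [0.0007 0.0001 0.0001] 0.0325
0 [ 0.6  0.4 -2.1] [0.0007 0.0001 0.0001] 0.0326
13.2083
```

View pics/e2.png

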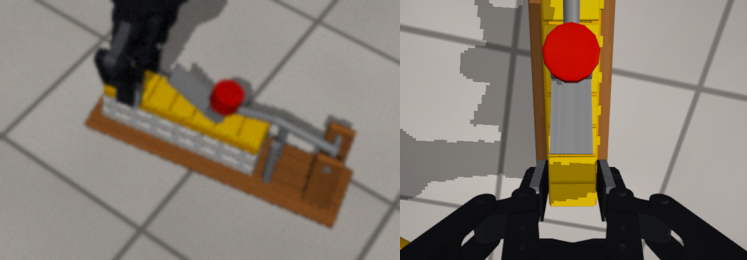

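The strip is under the arm, with its ends level with the pile. I release it, retreat, and check numerically from the earlier viewpoint.

```bash
python3 - <<'E'
from h import *
manip.command_gripper(.06); p=manip.get_position()
manip.servo_line([p[0],p[1],.15]); manip.move_to([.655,-.012,.27],down(.17)); manip.hold(.3)
c,T=wrist(); cv2.imwrite("pics/f.png",c["image"][...,::-1])
h=cv2.cvtColor(c["image"],cv2.COLOR_RGB2HSV)
m=cv2.inRange(h,(20,140,60),(35,255,255)); m[:, :240]=0; m[:,400:]=0; m[300:]=0
k=cv2.findNonZero(m)[:,0]; P=ray(c,T,k,.048)[:,:2]-O; X=P@U; Y=P@np.array([-U[1],U[0]])
print("x",np.percentile(X,[0,1,99,100]),"y",np.percentile(Y,[0,1,99,100]))
for s in((X<-.045),(X>.045)): print("y ends",np.percentile(Y[s],[2,98]))
r=cv2.inRange(h,(0,150,60),(8,255,255)); r[:,:240]=0;r[:,400:]=0;r[300:]=0
old=cv2.cvtColor(cv2.imread("pics/wr.png"),cv2.COLOR_BGR2HSV); ro=cv2.inRange(old,(0,150,60),(8,255,255)); ro[:,:240]=0;ro[:,400:]=0;ro[300:]=0
for q in(ro,r): print("red",[cv2.boundingRect(max(cv2.findContours(q,0,2)[0],key=cv2.contourArea))])
print(manip.get_time(),manip.get_contact_force())
c=manip.camera("top"); print(c["image"][220,447])
E
```

```text
x [-0.06819365 -0.06714127  0.0684987   0.06945179] y [-0.01797706 -0.01696752  0.01723742  0.01772477]
y ends [-0.01626608  0.01606614]
y ends [-0.01577463  0.01722966]
red [(298, 155, 32, 33)]
red [(299, 155, 32, 33)]
15.2583 [-1.0783639  -0.29237251 -0.10171004]
[ 17  46 107]
```

```bash
python3 - <<'E'
from h import *
def f(im):
    h=cv2.cvtColor(im,cv2.COLOR_BGR2HSV); q=cv2.inRange(h,(0,200,60),(4,255,255)); q[:,:330]=0;q[:230]=0;q[340:]=0
    m=cv2.moments(q,True); return m["m10"]/m["m00"],m["m01"]/m["m00"],m["m00"]
c=manip.camera("scene"); T=np.linalg.inv(c["cam_to_world"])
print(f(cv2.imread("pics/scene0.png")),f(c["image"][...,::-1].copy()))
for z in(.052,.066,.073):
    q=T[:3]@[*(O+.03*U),z,1]; print(z,c["fx"]*q[0]/q[2]+c["cx"],c["fy"]*q[1]/q[2]+c["cy"])
a=cv2.imread("pics/wr.png").astype(int);b=cv2.imread("pics/f.png").astype(int)
for n,i in(("0",a),("1",b)):
    q=((i[...,2]>90)&(i[...,1]<40)).astype(np.uint8); q[:,:240]=0;q[:,400:]=0;q[300:]=0; m=cv2.moments(q,True); print(n,m["m10"]/m["m00"],m["m01"]/m["m00"],m["m00"])
E
```

```text
(401.175, 283.445, 200.0) (402.8217821782178, 278.46534653465346, 202.0)
0.052 400.035690361 286.35406057729716
0.066 401.1200048652654 281.0226342363709
0.073 401.6731293259189 278.30299679931886
0 313.3619167717528 171.4703656998739 793.0
1 314.4709371293001 171.2443653618031 843.0
```

The weight rose about 13 mm (hinge about 0.14 rad), and the strip lies centred on the pile.

```bash
python3 -c "
from rig import manip
print(manip.sign_off())"
```

```text
the job is handed in; nothing more can be done
None
```

The yellow strip lies flat on the white pile, centred to within about 1 mm by the wrist camera, with the weighted arm resting on it; the blue strip was not touched, and the job was handed in at about 15 s, with no verdict returned.

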